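# Set out the dollhouse order on its outlined pads

## Robot

A 7-joint arm with a two-finger parallel gripper is mounted at the origin on the work surface. World frame = base frame: x ahead of the robot, y to its left, z up, the work surface at z = 0. Lengths are in mm, angles in rad, forces in N, time in s.
With the tool pointing down it reaches from about 400 to 925 mm from the base axis. Payload 4.1 kg.
Tool frame: the origin (TCP) lies at the very end of the fingers, on their centre line; the grasp point (between the pads) lies 19 mm behind it; z points along the fingers, y is the line along which they close (so a half turn about z gives the same grasp; the last joint's range is limited). The gripper opens to 85 mm and grips with 20 to 120 N. Pads are 22 mm wide; open, the fingers measure 114 mm over their backs; the gripper's body (76 mm by 85 mm) begins 54 mm behind the grasp point. The pads swing forward as they close: fully open they stand 13 mm farther back than shut.
Start: joints at [1.213, 0.398, 0.045, 1.537, -0.019, 1.207, -0.051], TCP at [166.384, -628.379, 231.347] pointing down, gripper open.
Joint ranges: [-2.82, 2.82], [-0.49, 2.23], [-1.37, 1.46], [0, 2.46], [-1.36, 4.5], [0.23, 2], [-2.94, 2.94]. Speed limits (rad/s): [2.57, 2.57, 3.14, 3.14, 3.14, 3.14, 3.14].

## Interface

Orientations are given as a rotation vector (axis times angle).
In Python, from cell import env gives the robot as it stands. The module is installed in compiled form; this text tells all that it offers.
- The arm moves only by the tool send_rows, never from a script. Its argument "moves" is text: rows parted by semicolons, each of 4 numbers parted by spaces: the shift along the tool's x, y, z each as a share of 0.03 m, from -1 to 1, then the turn about the tool's z as a share of 0.1 rad, from -1 to 1. In form: x y z roll; .... A call has 1 to 5 rows; each row shifts and turns the commanded pose from where the row before left it, along the tool's axes as they then stand; what a row does not reach is not made up. A row lasts 1/12 s, in which the tool goes at most 41.7 mm and 7.16 degrees, less where a joint would pass 70% of its speed; a pose out of reach is approached as far as the arm can. A call with a number of a shift or a turn outside -1 to 1 is refused whole. A call with a gripper value outside its range is refused whole. "gripper" is the opening, from -1 (shut) to 1 (fully open), set as the call begins (left out, the last holds). The fingers move at their own pace and stop on an object; "newtons" is the grip in N (left out, the last holds). Time passes only in rows, so rows that do not move let the fingers close. It gives the time, the measured TCP pose, the force, the opening and the grip force at its end, in the units of the state.
- env.observe(): the state, without advancing time (a new reading comes with each control period).
- env.camera(name): name is "side" or "top" or "wrist"; returns a dict with "img" (480x640x3 uint8, red, green, blue), "mtx" (3x3 intrinsics, pixels), "cam_to_world" (4x4, takes a point from camera to world coordinates); the wrist camera has in their place "tool_from_camera" (4x4, takes a point from camera to tool coordinates, whose origin is the TCP and whose axes are the flange's). Camera axes: x right, y down, z forward; pixel columns grow to the right and rows downward; lengths in mm; the calibration is good to about 2 mm. The wrist camera is an equidistant fisheye: a pixel r from the principal point sees the ray r / f radians off the axis. A picture is of the moment at which its call begins: read the wrist's pose just before it. There is no depth.
- env.sign_off(): hands the job in; it is judged then, once.
The state is a dict: "time_s": time; "joint_pos": joint angles; "joint_velocities": joint speeds; "joint_torque": joint torques, N m; "tool_pos": TCP position; "eef_rot": TCP orientation; "wrist_force": force on the tool from outside, world axes, zero at the start; "wrist_torque": the same for the moment, N m; "finger_gap": finger opening in mm; "grasp_force": force on a finger pad.
Only numpy, scipy, OpenCV 4.12 (cv2) and the standard library are available. Lean on these libraries where they do the work, as an engineer would, in place of code of your own. Each camera call takes 0.05 s, during which the arm holds its last target. There are 200 camera calls.

## Task

Set out the finished miniatures for an order: stand the copper kettle upright inside the copper ring, the red sled inside the red outline and the blue chest inside the blue outline, the sled and the chest centred and lined up with their outlines (either way round). The blue chest is in the middle of the stack: lift the green chest off first, and at the end have the green one back, centred and square, on the large wooden chest, which stays where it is. Leave the bookcase and the file alone.

Things in the scene. Friction and masses are not known exactly. Their poses are not given: they have to be found in the camera images.
- kettle: miniature copper kettle: round body 56 mm wide at most, 38 high, lid knob to 44 mm, spout to +x reaching 46 mm from the axis; over the top an upright handle: a dark wooden bar 54 long (x), 10 wide (y), 60 to 68 mm high, on two posts 24 mm either side of the axis (along x). 80 to 170 g. Origin: centre of the underside; z up
- sled: red-painted toy sled with two pale stripes, 110 long (x) by 44 wide (y) by 24 mm high (the two curled runner tips at +x and their pale cross rod stand up to 33 mm); its straight sides run the full height, 44 mm apart. About 50 g. Origin: centre of the underside, at table level
- chest_large: miniature varnished natural-wood chest, 100 (x) by 66 (y) by 28 mm high, flat top, solid, small brass latch on the -x face; the bottom of a stack of three chests; about 140 g. Origin: centre of the underside. It stays where it is
- chest_middle: miniature blue chest, 84 (x) by 52 (y) by 24 mm high, flat top, about 80 g; at the start it stands on the large chest, under the green one. Origin: centre of the underside
- chest_small: miniature green chest, 66 (x) by 38 (y) by 22 mm high, flat top, about 40 g; at the start it stands on the blue chest, at the top of the stack. Origin: centre of the underside
- kettle_pad: round pale pad, 96 mm across, 4 mm thick, fixed to the table, with a copper-coloured ring of 72 mm inner diameter painted on it. Origin: centre of its underside (the top is 4 mm above)
- sled_pad: rectangular pale pad, 144 (x) by 78 (y), 4 mm thick, fixed, with a red painted rectangular outline, 128 (x) by 62 (y) mm inside. Origin: centre of its underside; x along its length
- chest_pad: rectangular pale pad, 118 (x) by 86 (y), 4 mm thick, fixed, with a blue painted rectangular outline, 102 (x) by 70 (y) mm inside. Origin: centre of its underside; x along its length
- bookcase: unfinished pale basswood bookcase miniature standing loose to one side, 34 (x) by 90 (y) by 130 mm high, open shelves to +x, light and easily tipped: a bystander. Origin: centre of the underside
- file: steel flat file lying loose on the other side, 235 long (x, round wooden handle to -x), 22 wide, 18 mm high at the handle: a bystander. Origin: on the table, near mid-length. (A low wooden offcut bin, up to 100 mm high, is fixed beyond the work at x 0.80 to 0.94, y -0.23 to -0.01.)
Things that resemble listed ones, but are neither listed nor needed, are in the scene too. Of the things that look like the kettle, take the one that is farthest to the robot's left at the start.

How it is judged:
By the outcome, as a careful person would: the job done as asked, in the order asked, and still so for the second after the job is handed in, with the robot touching nothing.
It also fails if it takes over 136 s, if anything falls off the work surface, if the arm or the gripper's body presses on something with over 40 N, if the wrist force passes 120 N, or if a joint passes its speed limit or range.

## Working session

There is one attempt and no reset: what is moved stays moved. The work goes in short steps, Python scripts to look and compute and a tool call to move; the robot and the scene stay as the last step left them, time stands still between calls to the robot, and variables do not carry over. Pictures are saved under pics/ and viewed, at most 14 in all, crops included, and the job is handed in when it is done.

Besides the shell and the picture viewer there is one more tool, called after "Emit:" in YAML: its name, and indented under it one key for each argument. send_rows: Moves the arm, as the interface text tells. Shift numbers are shares of 0.03 m and turn numbers shares of 0.1 rad, none past 1 either way. Its arguments: {"type":"object","properties":{"moves":{"type":"string"},"gripper":{"type":"number"},"newtons":{"type":"number"}},"required":["moves"]}

```bash
mkdir -p pics
cat > h.py <<'E'
import numpy as np, cv2
from cell import env
from scipy.spatial.transform import Rotation as R
def ray(c,u,v):
    K=c['mtx'];T=np.array(c['cam_to_world']);d=T[:3,:3]@(np.linalg.inv(K)@[u,v,1]);return T[:3,3],d
def onz(c,u,v,z):
    o,d=ray(c,u,v);return o+d*(z-o[2])/d[2]
def proj(c,p):
    T=np.linalg.inv(np.array(c['cam_to_world']));q=T[:3,:3]@np.array(p,float)+T[:3,3];q=np.array(c['mtx'])@q;return q[:2]/q[2]
def save(n,img): cv2.imwrite('pics/'+n+'.png',cv2.cvtColor(img,cv2.COLOR_RGB2BGR))
E
python3 - <<'E'
from h import *
s=env.observe();print(s)
for n in['top','side']:
    c=env.camera(n);save(n+'0',c['img']);np.save(n+'0.npy',c,allow_pickle=True);print(n,np.round(c['mtx'],1).tolist(),np.round(c['cam_to_world'],3).tolist())
E
```

```text
{'time_s': 0.0, 'joint_pos': array([ 1.21299322,  0.39916534,  0.04503897,  1.53786306, -0.01866124,
        1.20688512, -0.0507197 ]), 'joint_velocities': array([-0.00152258, -0.00053909,  0.00047836, -0.00075472,  0.00022037,
        0.00134332, -0.0008448 ]), 'joint_torque': array([-6.12326839e-04, -4.75123072e+01,  1.36420168e+00, -2.54217929e+01,
        1.15259952e-02,  9.62217688e-03,  8.19908280e-06]), 'tool_pos': array([ 166.19857054, -627.75169671,  230.28833041]), 'eef_rot': array([-3.11346634e+00, -4.05312461e-01,  6.46937058e-04]), 'wrist_force': array([-0.33000488,  0.17396052,  0.40609886]), 'wrist_torque': array([-0.02603937, -0.03062693, -0.01220039]), 'grasp_force': 0.0, 'finger_gap': 85.24128527290071}
top [[620.2, 0.0, 306.9], [0.0, 620.2, 235.4], [0.0, 0.0, 1.0]] [[0.005, -0.998, 0.06, 440.332], [-1.0, -0.005, -0.006, 18.798], [0.006, -0.06, -0.998, 1581.48], [0.0, 0.0, 0.0, 1.0]]
side [[451.9, 0.0, 318.4], [0.0, 451.9, 235.4], [0.0, 0.0, 1.0]] [[-0.892, -0.326, 0.312, 247.736], [-0.452, 0.636, -0.626, 630.641], [0.005, -0.699, -0.715, 776.914], [0.0, 0.0, 0.0, 1.0]]
```

View pics/top0.png

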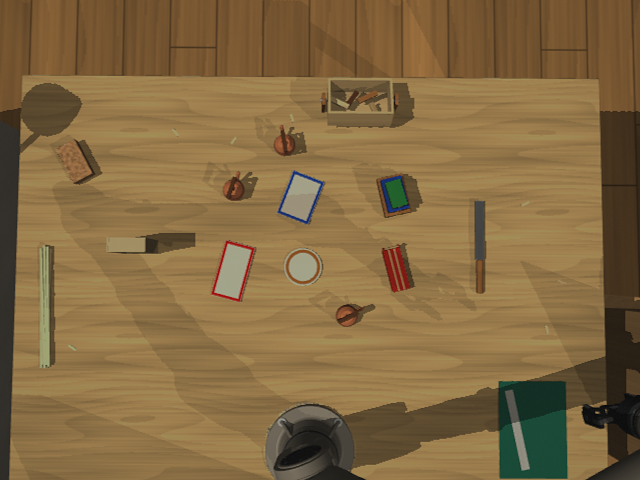

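View pics/side0.png

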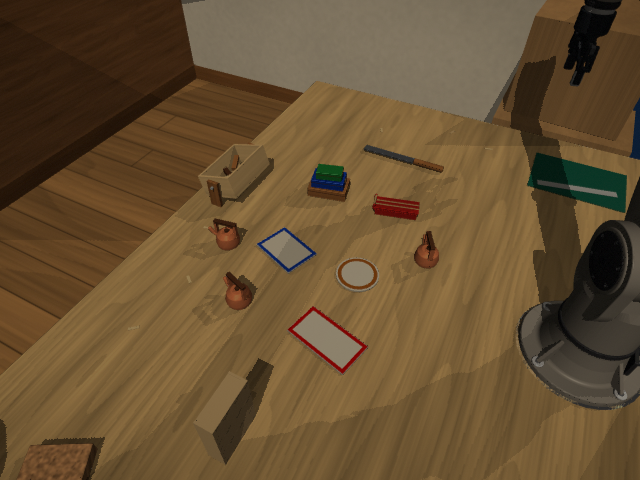

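The top view shows three kettles at (285,143), (233,188) and (347,316). Left in the image is +y, so (233,188) is farthest left. I'll measure everything and enlarge that kettle to confirm.

Run:
```python
from h import *
c=np.load('top0.npy',allow_pickle=True).item();s=np.load('side0.npy',allow_pickle=True).item()
im=c['img'];hsv=cv2.cvtColor(im,cv2.COLOR_RGB2HSV)
def m(lo,hi,roi):
    k=cv2.inRange(hsv,np.array(lo),np.array(hi));z=np.zeros_like(k);x0,y0,x1,y1=roi;z[y0:y1,x0:x1]=k[y0:y1,x0:x1];return z
def rect(name,mask,z):
    pts=np.argwhere(mask)[:,::-1]
    cs,_=cv2.findContours(mask,cv2.RETR_EXTERNAL,cv2.CHAIN_APPROX_NONE);q=max(cs,key=cv2.contourArea).reshape(-1,2)
    w=np.array([onz(c,u,v,z)[:2] for u,v in q],np.float32);r=cv2.minAreaRect(w);b=cv2.boxPoints(r)
    e=b[1]-b[0];f=b[2]-b[1];L=e if np.hypot(*e)>np.hypot(*f) else f
    print(name,np.round(r[0],1),np.round(r[1],1),'long ang',round(np.degrees(np.arctan2(L[1],L[0]))%180,1),len(pts))
rect('chestpad',m((105,120,60),(130,255,255),(270,160,335,235)),4)
a=m((0,150,90),(8,255,255),(200,230,270,310))|m((172,150,90),(180,255,255),(200,230,270,310));rect('sledpad',a,4)
a=m((0,150,60),(8,255,255),(370,235,425,300))|m((172,150,60),(180,255,255),(370,235,425,300));rect('sled',a,24)
rect('green',m((45,100,30),(85,255,255),(370,165,420,225)),74)
b=m((100,120,30),(130,255,255),(370,165,420,225))|m((45,100,30),(85,255,255),(370,165,420,225));rect('blue',b,52)
rect('ring',m((3,90,80),(16,255,255),(280,245,326,288)),4)
rect('kettle',m((0,100,40),(12,255,255),(215,165,250,205)),20)
for x in[(233,188)]:print(onz(c,*x,64),onz(c,*x,20))
A=cv2.resize(im[155:215,195:275],None,fx=5,fy=5,interpolation=3);B=cv2.resize(s['img'][255:325,195:275],None,fx=5,fy=5,interpolation=3)
o=np.zeros((350,800,3),np.uint8);o[:300,:400]=A;o[:,400:]=B;save('kettle',o)
```

```text
chestpad [632.9  27.1] [ 81.6 114.7] long ang 159.0 274
sledpad [443.9 197.9] [ 78.1 141.3] long ang 165.1 364
sled [ 449.  -197.6] [112.3  14.1] long ang 14.5 605
green [ 635.3 -207.3] [65.4 39.7] long ang 16.6 431
blue [ 636.7 -206.7] [83.  52.6] long ang 13.8 671
ring [455.8  20.4] [83.7 83.9] long ang 90.3 297
kettle [655.3 190.3] [50.4 66.5] long ang 135.7 365
[647.24554636 192.30490502  64.        ] [653.24509227 197.33580568  20.        ]
```

View pics/kettle.png

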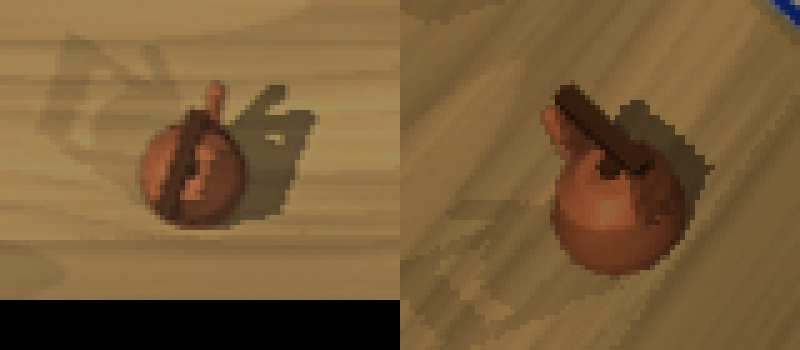

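Both views show one upright copper kettle. The body is at crop (193,176), which is top pixel (233.6,190). The dark bar runs to up-right at about -16°, with the spout at its upper end. It is the farthest left and fits the description. I'll move over it.

Emit:
send_rows:
  moves: "0.9 -0.9 0.07 0;0.9 -0.9 0.07 0;0.9 -0.9 0.07 0;0.9 -0.9 0.07 0;0.9 -0.9 0.07 0"
  gripper: 1

```text
time_s: 0.52
tool_pos: [262.8, -461.4, 220.3]
eef_rot: [-3.115, -0.405, 0.001]
wrist_force: [1.2, 0.3, 0.3]
finger_gap: 85.4
grasp_force: 0.0
```

Emit:
send_rows:
  moves: "0.9 -0.9 0.07 0;0.9 -0.9 0.07 0;0.9 -0.9 0.07 0;0.9 -0.9 0.07 0;0.9 -0.9 0.07 0"

```text
time_s: 0.93
tool_pos: [358.5, -296.4, 210.0]
eef_rot: [3.115, 0.405, -0.001]
wrist_force: [0.7, -0.1, 0.8]
finger_gap: 85.7
grasp_force: 0.0
```

Emit:
send_rows:
  moves: "0.9 -0.9 0.07 0;0.9 -0.9 0.07 0;0.9 -0.9 0.07 0;0.9 -0.9 0.07 0;0.9 -0.9 0.07 0"

```text
time_s: 1.35
tool_pos: [454.5, -131.5, 199.6]
eef_rot: [3.115, 0.405, -0.0]
wrist_force: [1.2, -1.1, 0.4]
finger_gap: 85.4
grasp_force: 0.0
```

Emit:
send_rows:
  moves: "0.9 -0.9 0.07 0;0.9 -0.9 0.07 0;0.9 -0.9 0.07 0;0.9 -0.9 0.07 0;0.9 -0.9 0.07 0"

```text
time_s: 1.77
tool_pos: [550.5, 33.4, 188.9]
eef_rot: [3.115, 0.405, -0.001]
wrist_force: [0.6, -0.9, 0.3]
finger_gap: 85.2
grasp_force: 0.0
```

Emit:
send_rows:
  moves: "0.9 -0.9 0.07 0;0.9 -0.9 0.07 0;0.9 -0.9 0.07 0;0.9 -0.9 0.07 0;0.9 -0.9 0.07 0"

```text
time_s: 2.18
tool_pos: [646.5, 198.2, 178.0]
eef_rot: [3.115, 0.405, -0.002]
wrist_force: [-0.1, -1.0, 0.3]
finger_gap: 85.5
grasp_force: 0.0
```

Emit:
send_rows:
  moves: "0 0 0 0.9;0 0 0 0.9;0 0 0 0.9;0 0 0 0.9;0 0 0 0.9"

```text
time_s: 2.6
tool_pos: [645.7, 196.8, 177.9]
eef_rot: [3.126, -0.306, -0.002]
wrist_force: [0.2, -0.4, 0.4]
finger_gap: 85.4
grasp_force: 0.0
```

Emit:
send_rows:
  moves: "0 0 0 0.9;0 0 0 0;0 0 0 0"

```text
time_s: 2.85
tool_pos: [645.8, 196.8, 178.3]
eef_rot: [3.11, -0.436, -0.001]
wrist_force: [-1.0, 1.3, 0.5]
finger_gap: 85.4
grasp_force: 0.0
```

```bash
cat >> h.py <<'E'
def wcam():
    s=env.observe();c=env.camera('wrist');c['p']=np.array(s['tool_pos']);c['R']=R.from_rotvec(s['eef_rot']).as_matrix();return c
def wz(c,u,v,z):
    K=c['mtx'];a=np.array([(u-K[0,2])/K[0,0],(v-K[1,2])/K[1,1]]);r=np.hypot(*a)+1e-9
    d=np.array([*(a/r*np.sin(r)),np.cos(r)]);T=np.array(c['tool_from_camera'])
    o=c['p']+c['R']@T[:3,3];d=c['R']@T[:3,:3]@d;return o+d*(z-o[2])/d[2]
def wproj(c,p):
    T=np.linalg.inv(np.array(c['tool_from_camera']));q=T[:3,:3]@(c['R'].T@(np.array(p,float)-c['p']))+T[:3,3]
    r=np.hypot(q[0],q[1]);t=np.arctan2(r,q[2]);K=c['mtx'];return np.array([K[0,2]+K[0,0]*t*q[0]/r,K[1,2]+K[1,1]*t*q[1]/r])
def yaw():
    M=R.from_rotvec(env.observe()['eef_rot']).as_matrix();return np.degrees(np.arctan2(M[1,0],M[0,0]))
def goal(x,y,z,psi):  # after turning: tool-axis shift in shares, roll in shares
    s=env.observe();p=s['tool_pos'];y0=yaw();d=np.array([x,y,z])-p;o=[]
    for a in(y0,psi):
        a=np.radians(a);o.append(np.round([ (d[0]*np.cos(a)+d[1]*np.sin(a))/30,(d[0]*np.sin(a)-d[1]*np.cos(a))/30,-d[2]/30],2))
    print('before turn',o[0],'after turn',o[1],'roll',round(-np.radians(psi-y0)/.1,2))
E
python3 - <<'E'
from h import *
c=wcam();np.save('w1.npy',c,allow_pickle=True);save('w1',c['img']);print(np.round(c['mtx'],1),np.round(c['tool_from_camera'],2),yaw())
for p in[(649,192,64),(654,195,0)]:print(wproj(c,p))
E
```

```text
[[371.6   0.  315. ]
 [  0.  371.6 241.5]
 [  0.    0.    1. ]] [[ 0.0000e+00 -9.6000e-01 -2.8000e-01  7.2190e+01]
 [ 1.0000e+00  0.0000e+00  0.0000e+00  9.0000e-02]
 [-0.0000e+00 -2.8000e-01  9.6000e-01 -1.4275e+02]
 [ 0.0000e+00  0.0000e+00  0.0000e+00  1.0000e+00]] -15.98141476688958
[319.42121056 232.20658712]
[313.59198955 209.26161696]
```

View pics/w1.png

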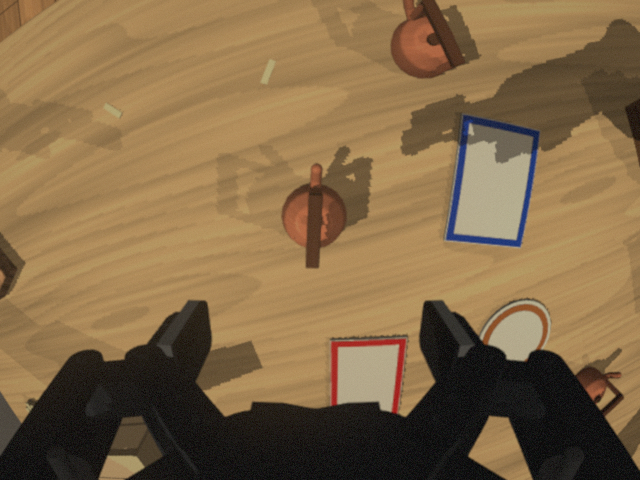

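The wrist view shows the kettle bar from (315,187) to (313,268), the spout at (316,168), the blue pad centred near (492,181) and the copper ring near (516,333).

```bash
cat >> h.py <<'E'
def wrect(c,mask,z,name='',off=(0,0)):
    cs,_=cv2.findContours(mask,cv2.RETR_EXTERNAL,cv2.CHAIN_APPROX_NONE);q=max(cs,key=cv2.contourArea).reshape(-1,2)
    w=np.array([wz(c,u,v,z)[:2] for u,v in q],np.float32);r=cv2.minAreaRect(w);b=cv2.boxPoints(r)
    e=b[1]-b[0];f=b[2]-b[1];L=e if np.hypot(*e)>np.hypot(*f) else f
    print(name,np.round(r[0],1),np.round(r[1],1),'ang',round((np.degrees(np.arctan2(L[1],L[0]))+90)%180-90,1),'px',q.min(0),q.max(0));return r
def hm(c,lo,hi,roi):
    k=cv2.inRange(cv2.cvtColor(c['img'],cv2.COLOR_RGB2HSV),np.array(lo),np.array(hi));z=np.zeros_like(k);x0,y0,x1,y1=roi;z[y0:y1,x0:x1]=k[y0:y1,x0:x1];return z
E
python3 - <<'E'
from h import *
c=np.load('w1.npy',allow_pickle=True).item()
h=cv2.cvtColor(c['img'],cv2.COLOR_RGB2HSV)
for v in(190,210,250,265):print(v,[tuple(h[v,u]) for u in(300,310,314,318,330)])
print('ends',wz(c,314.5,188,68),wz(c,313,267,68),'body',wz(c,314.5,215,20))
r=wrect(c,hm(c,(0,60,10),(15,255,90),(295,175,335,275)),68,'bar')
wrect(c,hm(c,(105,120,60),(130,255,255),(430,100,560,260)),4,'chestpad')
wrect(c,hm(c,(3,100,60),(16,255,255),(478,295,555,362)),4,'ring')
goal(*[float(t) for t in wz(c,313.7,227.5,68)[:2]],48,-16)
E
```

```text
190 [(np.uint8(12), np.uint8(132), np.uint8(81)), (np.uint8(10), np.uint8(124), np.uint8(72)), (np.uint8(16), np.uint8(167), np.uint8(64)), (np.uint8(11), np.uint8(145), np.uint8(65)), (np.uint8(10), np.uint8(147), np.uint8(73))]
210 [(np.uint8(10), np.uint8(155), np.uint8(164)), (np.uint8(13), np.uint8(143), np.uint8(84)), (np.uint8(11), np.uint8(144), np.uint8(85)), (np.uint8(10), np.uint8(138), np.uint8(87)), (np.uint8(9), np.uint8(147), np.uint8(106))]
250 [(np.uint8(17), np.uint8(122), np.uint8(165)), (np.uint8(12), np.uint8(162), np.uint8(85)), (np.uint8(11), np.uint8(142), np.uint8(86)), (np.uint8(15), np.uint8(160), np.uint8(78)), (np.uint8(17), np.uint8(124), np.uint8(163))]
265 [(np.uint8(17), np.uint8(122), np.uint8(182)), (np.uint8(11), np.uint8(139), np.uint8(86)), (np.uint8(13), np.uint8(132), np.uint8(91)), (np.uint8(16), np.uint8(136), np.uint8(105)), (np.uint8(17), np.uint8(123), np.uint8(178))]
ends [681.13529572 186.47480612  68.        ] [626.22898257 203.31006641  68.        ] body [652.95318904 194.48786695  20.        ]
bar [655.2 193.9] [26.8 59.4] ang -16.0 px [295 184] [334 266]
chestpad [634.1  25.3] [ 82.5 114.4] ang -20.9 px [447 116] [538 245]
ring [471.3  10.9] [87.4 53.8] ang 62.7 px [482 304] [547 349]
before turn [ 0.29 -0.01  4.35] after turn [ 0.29 -0.01  4.35] roll 0.0
```

Emit:
send_rows:
  moves: "0.15 0 0.6 0.1;0.14 0 0.75 0.1;0 0 0.75 0;0 0 0.75 0;0 0 0.75 0"

```text
time_s: 3.32
tool_pos: [654.4, 194.2, 69.6]
eef_rot: [-3.106, 0.469, 0.0]
wrist_force: [0.5, 0.4, -0.4]
finger_gap: 85.5
grasp_force: 0.0
```

Emit:
send_rows:
  moves: "0 0 0.5 0;0 0 0.25 0;0 0 0 0;0 0 0 0"

```text
time_s: 3.65
tool_pos: [654.9, 194.7, 48.8]
eef_rot: [-3.106, 0.471, -0.001]
wrist_force: [0.4, 0.2, 0.1]
finger_gap: 85.6
grasp_force: 0.0
```

Emit:
send_rows:
  moves: "0 0 0 0;0 0 0 0;0 0 0 0;0 0 0 0;0 0 0 0"
  gripper: -1
  newtons: 40

```text
time_s: 4.07
tool_pos: [654.7, 194.5, 48.8]
eef_rot: [-3.106, 0.471, -0.001]
wrist_force: [-1.1, 0.0, -0.3]
finger_gap: 25.7
grasp_force: 0.0
```

Emit:
send_rows:
  moves: "0 0 0 0;0 0 0 0;0 0 0 0;0 0 0 0;0 0 0 0"

```text
time_s: 4.48
tool_pos: [654.6, 194.7, 48.5]
eef_rot: [-3.106, 0.471, -0.001]
wrist_force: [0.5, 1.0, 2.3]
finger_gap: 9.4
grasp_force: 40.5
```

Emit:
send_rows:
  moves: "0 0 -0.3 0;0 0 -0.6 0;0 0 -0.6 0;0 0 -0.6 0;0 0 0 0"

```text
time_s: 4.9
tool_pos: [656.9, 195.2, 115.6]
eef_rot: [-3.103, 0.471, -0.01]
wrist_force: [1.0, 0.5, -1.2]
finger_gap: 8.9
grasp_force: 40.2
```

Emit:
send_rows:
  moves: "-0.3 0.4 0 0;-0.5 0.7 0 0;-0.6 0.7 0 0;-0.6 0.7 0 0;-0.6 0.7 0 0"

```text
time_s: 5.32
tool_pos: [549.6, 124.8, 110.1]
eef_rot: [3.105, -0.471, -0.003]
wrist_force: [0.6, 0.8, -0.7]
finger_gap: 9.1
grasp_force: 40.1
```

Emit:
send_rows:
  moves: "-0.6 0.7 0 0;-0.6 0.7 0 0;-0.6 0.7 0 0;-0.6 0.6 0 0;-0.3 0.3 0 0"

```text
time_s: 5.73
tool_pos: [443.2, 61.5, 110.0]
eef_rot: [3.103, -0.473, -0.007]
wrist_force: [-0.2, 0.2, -1.8]
finger_gap: 9.1
grasp_force: 40.1
```

Run:
```python
from h import *
c=wcam();np.save('w2.npy',c,allow_pickle=True);save('w2',c['img']);print(c['p'],yaw(),env.observe()['finger_gap'])
print(wproj(c,(456,20,4)))
```

```text
[443.24843605  61.51459462 109.96272656] -17.38229026797995 8.682717540172984
[366.09144155 206.4256907 ]
```

View pics/w2.png

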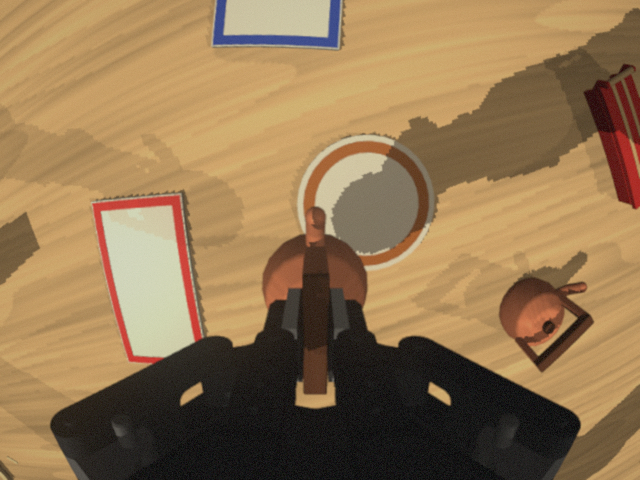

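The ring is clear at about (367,203), the kettle hangs upright below the gripper, and the red pad is at left. I'll fit the ring.

Run:
```python
from h import *
from scipy.optimize import least_squares
c=np.load('w2.npy',allow_pickle=True).item()
m=hm(c,(5,130,60),(16,255,255),(295,130,442,275));m[228:,:345]=0;m[200:232,295:332]=0
p=np.argwhere(m);w=np.array([wz(c,u,v,4)[:2] for v,u in p])
f=least_squares(lambda q:np.hypot(*(w-q[:2]).T)-q[2],[456,20,39],loss='soft_l1',f_scale=3);print(f.x,len(w),np.std(np.hypot(*(w-f.x[:2]).T)))
for u,v in[(298,200),(437,200),(367,134)]:print(wz(c,u,v,4),np.hypot(*(wz(c,u,v,4)[:2]-f.x[:2])))
a=hm(c,(0,150,90),(6,255,255),(85,185,215,370))|hm(c,(172,150,90),(180,255,255),(85,185,215,370))
wrect(c,a,4,'sledpad')
print('body c',wz(c,315,287,110-48+20-0))
goal(f.x[0],f.x[1],53.5,-17)
```

```text
[456.36242765  19.50350492  40.51723988] 3057 2.8153699389976534
[473.99904838  63.1026661    4.        ] 47.03123691712915
[445.94665084 -30.11511904   4.        ] 50.70006164094356
[503.26056975   5.75270203   4.        ] 48.87249033862423
sledpad [444.9 196.8] [ 75.2 141.6] ang -14.7 px [ 93 196] [201 363]
body c [442.03881043  61.42363913  82.        ]
before turn [0.87 1.16 1.88] after turn [0.86 1.17 1.88] roll -0.07
```

Emit:
send_rows:
  moves: "0.3 0.4 0.1 0;0.3 0.4 0.4 0;0.3 0.4 0.4 0;0 0 0.4 0;0 0 0.3 0"

```text
time_s: 6.2
tool_pos: [462.3, 20.6, 62.0]
eef_rot: [3.105, -0.474, -0.002]
wrist_force: [-0.0, 0.4, -0.7]
finger_gap: 8.9
grasp_force: 40.1
```

Emit:
send_rows:
  moves: "0 0 0.1 0;0 0 0.1 0;0 0 0 0;0 0 0 0"

```text
time_s: 6.53
tool_pos: [462.8, 22.2, 57.5]
eef_rot: [-3.106, 0.47, -0.001]
wrist_force: [0.4, -0.2, -1.5]
finger_gap: 8.9
grasp_force: 40.1
```

Emit:
send_rows:
  moves: "-0.16 0.15 0 0;0 0 0.07 0;0 0 0.07 0;0 0 0 0;0 0 0 0"

```text
time_s: 6.95
tool_pos: [456.7, 18.7, 53.1]
eef_rot: [3.106, -0.471, 0.0]
wrist_force: [0.5, 0.3, -0.9]
finger_gap: 9.0
grasp_force: 40.1
```

Emit:
send_rows:
  moves: "0 0 0.04 0;0 0 0 0;0 0 0 0"

```text
time_s: 7.2
tool_pos: [457.2, 19.1, 52.4]
eef_rot: [-3.106, 0.471, -0.001]
wrist_force: [-1.4, 1.0, 2.8]
finger_gap: 8.9
grasp_force: 40.8
```

Emit:
send_rows:
  moves: "0 0 0 0;0 0 0 0;0 0 0 0;0 0 0 0"
  gripper: -0.2

```text
time_s: 7.53
tool_pos: [456.6, 18.6, 51.8]
eef_rot: [3.106, -0.471, -0.0]
wrist_force: [0.8, 0.0, -0.2]
finger_gap: 34.2
grasp_force: 0.0
```

Emit:
send_rows:
  moves: "0 0 0 0;0 0 -0.3 0;0 0 -0.6 0;0 0 -0.8 0;0 0 -0.8 0"

```text
time_s: 7.95
tool_pos: [456.1, 18.8, 127.9]
eef_rot: [3.106, -0.471, -0.002]
wrist_force: [1.1, -0.2, 0.3]
finger_gap: 34.3
grasp_force: 0.0
```

Emit:
send_rows:
  moves: "0 0 -0.8 0;0 0 -0.8 0;0 0 0 0;0 0 0 0"
  gripper: 1

```text
time_s: 8.28
tool_pos: [457.8, 18.8, 176.8]
eef_rot: [-3.106, 0.471, -0.006]
wrist_force: [0.3, -0.1, -0.6]
finger_gap: 80.3
grasp_force: 0.0
```

Run:
```python
from h import *
goal(400,-185,190,-17);goal(400,-185,190,14.5)
```

```text
before turn [ 0.18  7.06 -0.44] after turn [ 0.14  7.06 -0.44] roll -0.05
before turn [ 0.18  7.06 -0.44] after turn [-3.57  6.1  -0.44] roll -5.54
```

Emit:
send_rows:
  moves: "0 0.7 0 0;0 0.9 0 0;0 0.9 0 0;0 0.9 0 0;0 0.9 0 0"

```text
time_s: 8.7
tool_pos: [416.8, -105.3, 173.9]
eef_rot: [-3.106, 0.47, 0.004]
wrist_force: [-0.8, -0.0, -0.0]
finger_gap: 84.9
grasp_force: 0.0
```

Emit:
send_rows:
  moves: "0.1 0.9 0 0;0 0.9 0 0;0 0.9 0 0;0 0 0 -0.9;0 0 0 -0.9"

```text
time_s: 9.12
tool_pos: [395.4, -184.1, 173.7]
eef_rot: [-3.135, 0.19, 0.004]
wrist_force: [-0.3, 0.3, 0.1]
finger_gap: 85.3
grasp_force: 0.0
```

Emit:
send_rows:
  moves: "0 0 0 -0.9;0 0 0 -0.9;0 0 0 -0.9;0 0 0 -0.9;0 0 0 0"

```text
time_s: 9.53
tool_pos: [396.2, -182.4, 173.9]
eef_rot: [-3.118, -0.376, 0.003]
wrist_force: [-0.3, -0.1, -0.4]
finger_gap: 85.2
grasp_force: 0.0
```

Run:
```python
from h import *
c=wcam();np.save('w3.npy',c,allow_pickle=True);save('w3',c['img']);print(c['p'],yaw())
print(wproj(c,(449,-198,24)))
```

```text
[ 396.22030967 -182.35876231  173.8511199 ] 13.583233809507707
[349.12971442 166.96044245]
```

View pics/w3.png

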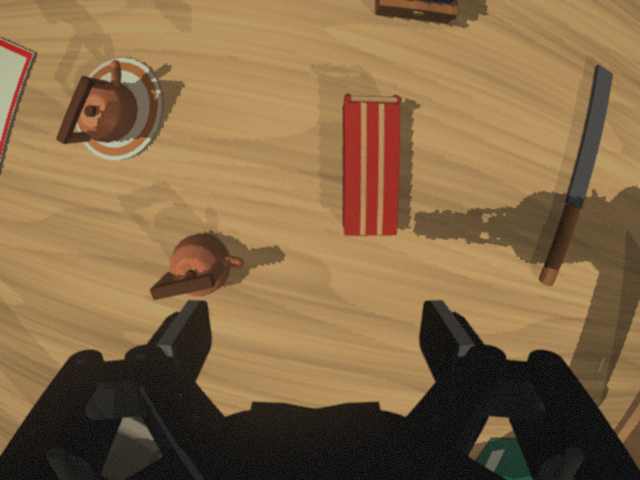

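The sled is clear: its top runs from about (345,97) to (397,235), with the rod at the far end. The kettle stands upright inside the ring.

Run:
```python
from h import *
c=np.load('w3.npy',allow_pickle=True).item()
m=hm(c,(0,110,100),(9,255,255),(325,85,420,245))|hm(c,(172,110,100),(180,255,255),(325,85,420,245))
m=cv2.morphologyEx(m,cv2.MORPH_CLOSE,np.ones((9,9)))
r=wrect(c,m,24,'sled')
for v in(130,160,190,220):
    u=np.where(m[v])[0];a,b=wz(c,u[0]-.5,v,24),wz(c,u[-1]+.5,v,24);print(v,u[0],u[-1],a[:2],b[:2],(a+b)[:2]/2)
print(wz(c,345,104,24),wz(c,401,104,24),wz(c,343.5,235,24),wz(c,397,235,24))
```

```text
sled [ 454.4 -214.9] [113.4  45.1] ang 14.2 px [343  94] [400 235]
130 343 399 [ 475.98582695 -185.71755732] [ 488.09942671 -229.33857165] [ 482.04262683 -207.52806448]
160 343 399 [ 453.03938048 -191.55585261] [ 464.91070889 -235.66645968] [ 458.97504468 -213.61115614]
190 343 398 [ 429.8682289  -197.54922896] [ 441.32989662 -241.55063854] [ 435.59906276 -219.54993375]
220 343 397 [ 406.1579449  -203.78186483] [ 417.26235313 -247.86355348] [ 411.71014901 -225.82270915]
[ 496.42319909 -182.59872585   24.        ] [ 508.65088563 -225.24512735   24.        ] [ 394.19123253 -207.81383298   24.        ] [ 404.93726173 -251.21339665   24.        ]
```

Run:
```python
from h import *
goal(452.8,-215.7,4,14.5)
```

```text
before turn [1.57 1.52 5.67] after turn [1.54 1.55 5.67] roll -0.16
```

Emit:
send_rows:
  moves: "0 0 0 -0.16;0.5 0.5 0.2 0;0.5 0.5 0.6 0;0.54 0.55 0.8 0;0 0 0.8 0"

```text
time_s: 10.0
tool_pos: [458.1, -218.4, 102.9]
eef_rot: [3.113, 0.396, 0.009]
wrist_force: [-0.3, -0.0, 0.6]
finger_gap: 85.6
grasp_force: 0.0
```

Emit:
send_rows:
  moves: "0 0 0.8 0;0 0 0.8 0;0 0 0.5 0;0 0 0.3 0;0 0 0 0"

```text
time_s: 10.42
tool_pos: [452.0, -215.4, 28.9]
eef_rot: [-3.114, -0.398, 0.006]
wrist_force: [0.1, 0.3, 0.4]
finger_gap: 85.3
grasp_force: 0.0
```

Run:
```python
from h import *
goal(452.8,-215.7,4,14.5)
```

```text
before turn [0.02 0.02 0.83] after turn [0.02 0.02 0.83] roll 0.01
```

Emit:
send_rows:
  moves: "0 0 0.5 0;0 0 0.33 0;0 0 0 0;0 0 0 0"

```text
time_s: 10.75
tool_pos: [453.6, -216.1, 6.2]
eef_rot: [3.116, 0.399, -0.0]
wrist_force: [0.2, 0.3, 0.7]
finger_gap: 85.5
grasp_force: 0.0
```

Emit:
send_rows:
  moves: "0 0 0 0;0 0 0 0;0 0 0 0;0 0 0 0;0 0 0 0"
  gripper: -1
  newtons: 30

```text
time_s: 11.17
tool_pos: [454.2, -216.3, 6.8]
eef_rot: [3.115, 0.399, 0.002]
wrist_force: [-0.2, 1.1, 5.6]
finger_gap: 43.5
grasp_force: 31.8
```

Emit:
send_rows:
  moves: "0 0 0 0;0 0 0 0;0 0 0 0"

```text
time_s: 11.42
tool_pos: [454.2, -216.3, 6.7]
eef_rot: [3.115, 0.399, 0.002]
wrist_force: [-1.5, 0.7, 6.1]
finger_gap: 43.3
grasp_force: 31.9
```

Run:
```python
from h import *
goal(445,197,4,14.5)
goal(400,205,4,-15)
```

```text
before turn [  3.17 -13.41   0.09] after turn [  3.15 -13.42   0.09] roll 0.02
before turn [  1.79 -14.05   0.09] after turn [ -5.38 -13.1    0.09] roll 5.17
```

Emit:
send_rows:
  moves: "0 0 -0.3 0;0 0 -0.7 0;0 0 -0.8 0;0 0 -0.8 0;0 0 -0.8 0"

```text
time_s: 11.83
tool_pos: [453.1, -215.9, 109.2]
eef_rot: [-3.116, -0.399, 0.001]
wrist_force: [1.1, 0.2, -0.3]
finger_gap: 43.5
grasp_force: 31.2
```

Emit:
send_rows:
  moves: "0 0 -0.8 0;0 0 -0.6 0;0 -0.4 0 0;0.2 -0.8 0 0;0.2 -0.9 0 0"

```text
time_s: 12.25
tool_pos: [448.4, -151.9, 149.7]
eef_rot: [3.117, 0.394, -0.001]
wrist_force: [0.2, 0.7, -0.6]
finger_gap: 43.3
grasp_force: 31.2
```

Emit:
send_rows:
  moves: "0.2 -0.9 0 0;0.2 -0.9 0 0;0.2 -0.9 0 0;0.2 -0.9 0 0;0.2 -0.9 0 0"

```text
time_s: 12.67
tool_pos: [442.7, -12.0, 149.1]
eef_rot: [-3.116, -0.4, 0.003]
wrist_force: [1.3, 0.6, -0.5]
finger_gap: 43.3
grasp_force: 31.2
```

Emit:
send_rows:
  moves: "0.2 -0.9 0 0;0.2 -0.9 0 0;0.2 -0.9 0 0;0.2 -0.9 0 0;0.2 -0.9 0 0"

```text
time_s: 13.08
tool_pos: [437.6, 125.7, 149.1]
eef_rot: [3.115, 0.4, -0.003]
wrist_force: [0.4, -0.1, -0.1]
finger_gap: 43.2
grasp_force: 31.2
```

Emit:
send_rows:
  moves: "0.2 -0.6 0 0;0.2 -0.3 0 0;0 0 0 0.8;0 0 0 0.8;0 0 0 0.8"

```text
time_s: 13.5
tool_pos: [443.4, 153.0, 149.2]
eef_rot: [3.141, 0.017, -0.003]
wrist_force: [-0.5, -0.1, -0.4]
finger_gap: 43.7
grasp_force: 31.2
```

Emit:
send_rows:
  moves: "0 0 0 0.8;0 0 0 0.8;0 0 0 0.8;0 0 0 0.3;0 0 0 0"

```text
time_s: 13.92
tool_pos: [443.6, 152.6, 149.3]
eef_rot: [3.115, -0.401, -0.002]
wrist_force: [0.1, -0.6, -0.3]
finger_gap: 43.0
grasp_force: 31.2
```

Run:
```python
from h import *
goal(446,196.8,12,-14.8);print(env.observe()['finger_gap'],yaw())
c=wcam();np.save('w4.npy',c,allow_pickle=True);save('w4',c['img'])
```

```text
before turn [-0.29 -1.44  4.58] after turn [-0.3  -1.44  4.58] roll 0.02
43.04543921948268 -14.686534166161387
```

View pics/w4.png

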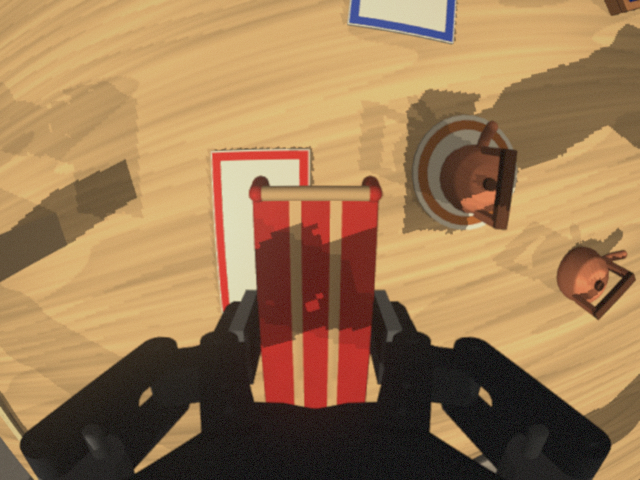

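The sled is held square. The red pad's far corners are at (212,152) and (311,149), and the kettle is standing in its ring.

Run:
```python
from h import *
c=np.load('w4.npy',allow_pickle=True).item()
m=hm(c,(0,150,90),(6,255,255),(205,140,320,185))|hm(c,(174,150,90),(180,255,255),(205,140,320,185));m[178:,245:]=0
v,u=np.where(m);i,j,k=np.argmin(u+v),np.argmax(u-v),0
a=wz(c,u[i]-.5,v[i]-.5,4);b=wz(c,u[j]+.5,v[j]-.5,4);print((u[i],v[i]),(u[j],v[j]),a,b,np.linalg.norm(a-b),np.degrees(np.arctan2(*(b-a)[1::-1]))+90)
t=np.radians(-14.8);print('center',(a+b)[:2]/2-70*np.array([np.cos(t),np.sin(t)]))
# sled in hand at top z = tcp-? (sled bottom at tcp-6.5 -> top +17.5)
z=c['p'][2]-6.5+24
for v in(215,240,260):
    mm=hm(c,(0,110,50),(9,255,255),(240,v,395,v+1))|hm(c,(172,110,50),(180,255,255),(240,v,395,v+1));uu=np.where(mm[v])[0]
    p=(wz(c,uu[0]-.5,v,z)+wz(c,uu[-1]+.5,v,z))/2;print('sled mid tool',uu[0],uu[-1],c['R'].T@(p-c['p']))
```

```text
(np.int64(213), np.int64(153)) (np.int64(306), np.int64(151)) [523.11777995 214.3860846    4.        ] [504.1461844  142.73307699   4.        ] 74.12202733822036 -14.829934494778925
center [445.95434497 196.44078385]
sled mid tool 253 377 [ 45.39853476   0.32340483 -17.54619923]
sled mid tool 254 375 [ 36.35876013   0.14833932 -17.5371622 ]
sled mid tool 256 374 [ 28.87943043   0.3323947  -17.52921902]
```

Emit:
send_rows:
  moves: "-0.1 -0.4 0 0;-0.1 -0.5 0.3 0;-0.07 -0.53 0.6 0;0 0 0.7 0;0 0 0.7 0"

```text
time_s: 14.38
tool_pos: [447.3, 198.1, 80.3]
eef_rot: [-3.116, 0.396, -0.001]
wrist_force: [0.1, -0.6, -0.3]
finger_gap: 43.0
grasp_force: 31.2
```

Emit:
send_rows:
  moves: "0 0 0.7 0;0 0 0.7 0;0 0 0.4 0;0 0 0 0;0 0 0 0"

```text
time_s: 14.8
tool_pos: [446.6, 196.6, 26.4]
eef_rot: [3.115, -0.399, -0.003]
wrist_force: [-0.1, 0.2, 0.3]
finger_gap: 43.8
grasp_force: 31.2
```

Run:
```python
from h import *
goal(446.8,196.3,11,-14.8)
```

```text
before turn [0.01 0.01 0.51] after turn [0.01 0.01 0.51] roll 0.04
```

Emit:
send_rows:
  moves: "0 0 0.25 0.04;0 0 0.2 0;0 0 0.07 0;0 0 0 0;0 0 0 0"

```text
time_s: 15.22
tool_pos: [447.2, 197.1, 11.5]
eef_rot: [3.115, -0.406, 0.0]
wrist_force: [0.7, 0.2, -0.6]
finger_gap: 43.5
grasp_force: 31.2
```

Emit:
send_rows:
  moves: "0 0 0 0;0 0 0 0;0 0 0 0;0 0 0 0"
  gripper: 0.5

```text
time_s: 15.55
tool_pos: [447.3, 197.1, 11.6]
eef_rot: [-3.115, 0.406, -0.001]
wrist_force: [0.1, -1.1, -0.2]
finger_gap: 63.9
grasp_force: 0.0
```

Emit:
send_rows:
  moves: "0 0 -0.2 0;0 0 -0.5 0;0 0 -0.8 0;0 0 -0.8 0;0 0 -0.8 0"

```text
time_s: 15.97
tool_pos: [446.9, 197.0, 105.7]
eef_rot: [3.115, -0.405, -0.0]
wrist_force: [1.1, 0.5, 0.7]
finger_gap: 63.8
grasp_force: 0.0
```

Emit:
send_rows:
  moves: "0 0 -0.8 0;0 0 -0.8 0;0 0 -0.3 0;0 0 0 0;0 0 0 0"
  gripper: 1

```text
time_s: 16.38
tool_pos: [447.0, 196.8, 161.2]
eef_rot: [3.115, -0.406, 0.0]
wrist_force: [-0.9, 0.4, -0.6]
finger_gap: 85.3
grasp_force: 0.0
```

Run:
```python
from h import *
goal(585,-215,185,-14.8)
c=wcam();np.save('w5.npy',c,allow_pickle=True)
m=hm(c,(0,150,90),(6,255,255),(150,60,520,330))|hm(c,(174,150,90),(180,255,255),(150,60,520,330))
cs,_=cv2.findContours(m,cv2.RETR_EXTERNAL,cv2.CHAIN_APPROX_SIMPLE);print([cv2.boundingRect(q) for q in cs if cv2.contourArea(q)>100])
save('w5',c['img'][60:420,60:580])
```

```text
before turn [ 7.97 12.09 -0.79] after turn [ 7.96 12.1  -0.79] roll -0.01
[(269, 141, 94, 163)]
```

View pics/w5.png

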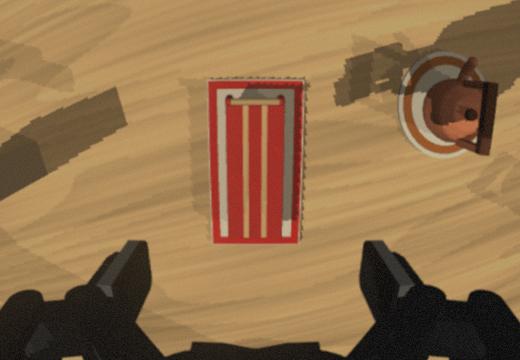

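The sled lies inside the outline, parallel to it. I'll check the centring numerically.

Run:
```python
from h import *
c=np.load('w5.npy',allow_pickle=True).item()
m=hm(c,(0,150,90),(6,255,255),(255,130,370,310))|hm(c,(174,150,90),(180,255,255),(255,130,370,310))
wrect(c,m,4,'pad')
t=np.radians(-14.8);ex=np.array([np.cos(t),np.sin(t)]);ey=np.array([-ex[1],ex[0]])
for v in(190,230,270):
    u=np.where(m[v])[0];g=np.split(u,np.where(np.diff(u)>3)[0]+1);g=[(q[0],q[-1]) for q in g];
    lp=wz(c,g[0][0]-.5,v,4)[:2];rp=wz(c,g[-1][1]+.5,v,4)[:2];ls=wz(c,g[1][0]-.5,v,28)[:2];rs=wz(c,g[-2][1]+.5,v,28)[:2]
    print(v,g,'pad mid',(lp+rp)@ey/2,'sled mid',(ls+rs)@ey/2,'w',np.linalg.norm(ls-rs))
# near end
for u in range(292,338,8):print(u,[tuple(c['img'][v,u]) for v in(288,291,294,297,300,303)])
print(wz(c,315,296,28)[:2]@ex, wz(c,315,163,37)[:2]@ex)
```

```text
pad [445.2 196.4] [ 75.3 141. ] ang -14.8 px [269 141] [362 303]
190 [(np.int64(270), np.int64(276)), (np.int64(287), np.int64(301)), (np.int64(309), np.int64(320)), (np.int64(328), np.int64(343)), (np.int64(355), np.int64(361))] pad mid 303.43079093344534 sled mid 303.88784770601814 w 42.710930595218116
230 [(np.int64(271), np.int64(277)), (np.int64(287), np.int64(302)), (np.int64(309), np.int64(320)), (np.int64(327), np.int64(342)), (np.int64(353), np.int64(359))] pad mid 303.8563040278104 sled mid 304.2849871740408 w 43.00649880865815
270 [(np.int64(272), np.int64(278)), (np.int64(288), np.int64(302)), (np.int64(310), np.int64(320)), (np.int64(327), np.int64(341)), (np.int64(352), np.int64(358))] pad mid 303.8697240657627 sled mid 304.3103677125359 w 42.8647381082849
292 [(np.uint8(154), np.uint8(46), np.uint8(35)), (np.uint8(157), np.uint8(49), np.uint8(35)), (np.uint8(157), np.uint8(50), np.uint8(39)), (np.uint8(158), np.uint8(48), np.uint8(36)), (np.uint8(179), np.uint8(50), np.uint8(42)), (np.uint8(178), np.uint8(89), np.uint8(73))]
300 [(np.uint8(158), np.uint8(50), np.uint8(
[... 674 characters left out ...]
50), np.uint8(40)), (np.uint8(174), np.uint8(41), np.uint8(36)), (np.uint8(177), np.uint8(85), np.uint8(69))]
324 [(np.uint8(180), np.uint8(141), np.uint8(92)), (np.uint8(183), np.uint8(145), np.uint8(96)), (np.uint8(183), np.uint8(144), np.uint8(94)), (np.uint8(169), np.uint8(106), np.uint8(72)), (np.uint8(178), np.uint8(48), np.uint8(42)), (np.uint8(177), np.uint8(85), np.uint8(69))]
332 [(np.uint8(160), np.uint8(52), np.uint8(42)), (np.uint8(160), np.uint8(50), np.uint8(38)), (np.uint8(161), np.uint8(48), np.uint8(39)), (np.uint8(164), np.uint8(50), np.uint8(43)), (np.uint8(175), np.uint8(42), np.uint8(38)), (np.uint8(178), np.uint8(88), np.uint8(71))]
327.73871739415637 434.9514859941422
```

The sled is within about 1 mm of centre. Next, the stack.

Emit:
send_rows:
  moves: "0.3 0.5 -0.2 0;0.5 0.8 -0.2 0;0.6 0.9 -0.2 0;0.6 0.9 -0.2 0;0.6 0.9 0 0"

```text
time_s: 16.85
tool_pos: [491.6, 59.7, 184.6]
eef_rot: [3.115, -0.405, -0.002]
wrist_force: [1.4, 0.8, 0.8]
finger_gap: 85.4
grasp_force: 0.0
```

Emit:
send_rows:
  moves: "0.6 0.9 0 0;0.6 0.9 0 0;0.6 0.9 0 0;0.6 0.9 0 0;0.6 0.9 0 0"

```text
time_s: 17.27
tool_pos: [543.2, -93.9, 183.1]
eef_rot: [3.115, -0.406, -0.006]
wrist_force: [0.0, -0.2, 0.3]
finger_gap: 85.4
grasp_force: 0.0
```

Emit:
send_rows:
  moves: "0.6 0.9 0 0;0.6 0.9 0 0;0.5 0.9 0 0;0.3 0.8 0 0;0 0 0 0"

```text
time_s: 17.68
tool_pos: [573.4, -217.0, 182.5]
eef_rot: [3.109, -0.419, -0.006]
wrist_force: [-0.9, 0.1, 0.0]
finger_gap: 85.2
grasp_force: 0.0
```

Emit:
send_rows:
  moves: "0 0 0 -0.9;0 0 0 -0.9;0 0 0 -0.9;0 0 0 -0.9;0 0 0 -0.9"

```text
time_s: 18.1
tool_pos: [574.1, -208.5, 183.0]
eef_rot: [-3.125, -0.307, 0.006]
wrist_force: [-0.1, -0.1, 0.6]
finger_gap: 85.7
grasp_force: 0.0
```

Emit:
send_rows:
  moves: "0 0 0 -0.7;0 0 0 0;0 0 0 0"

```text
time_s: 18.35
tool_pos: [574.4, -208.8, 183.7]
eef_rot: [-3.114, -0.406, 0.004]
wrist_force: [-0.1, -0.9, 0.4]
finger_gap: 85.3
grasp_force: 0.0
```

Run:
```python
from h import *
c=wcam();np.save('w6.npy',c,allow_pickle=True);save('w6',c['img'][0:360]);print(c['p'],yaw(),wproj(c,(636,-207,74)))
```

```text
[ 574.40275869 -208.78819392  183.67624614] 14.867187844393298 [334.56478955 153.44070055]
```

View pics/w6.png

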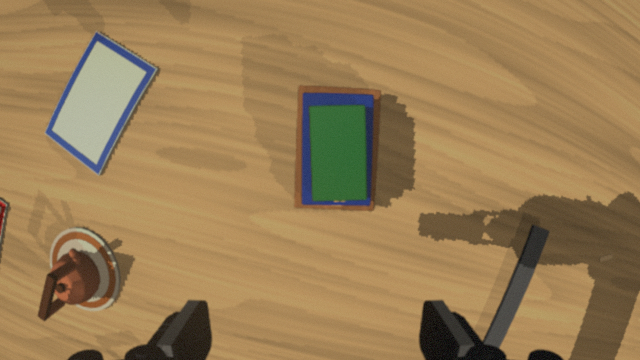

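The stack shows nested: green (309–367, 105–201), blue (302–374, 93–206), wood (296–381, 86–210). All three are lined up nearly with the tool.

Run:
```python
from h import *
c=np.load('w6.npy',allow_pickle=True).item();roi=(285,75,392,220)
g=hm(c,(45,80,30),(85,255,255),roi);b=hm(c,(100,80,30),(130,255,255),roi)|g
k=np.ones((3,3),np.uint8)
wrect(c,g,74,'green');wrect(c,cv2.morphologyEx(b,cv2.MORPH_CLOSE,k),52,'blue')
w=hm(c,(4,120,40),(13,255,200),roi);w=cv2.morphologyEx(w|b,cv2.MORPH_CLOSE,k);w=cv2.morphologyEx(w,cv2.MORPH_OPEN,k);wrect(c,w,28,'wood')
h=cv2.cvtColor(c['img'],cv2.COLOR_RGB2HSV);print([h[150,u].tolist() for u in(290,294,298,300,376,379,383,388)])
wrect(c,hm(c,(105,120,60),(130,255,255),(35,20,170,185)),4,'chestpad')
```

```text
green [ 637.2 -209.3] [65.3 37.8] ang 16.8 px [309 105] [366 200]
blue [ 638.9 -209.3] [82.8 51.4] ang 14.2 px [302  93] [373 204]
wood [ 639.2 -210.4] [97.9 64.2] ang 12.6 px [295  87] [379 209]
[[18, 120, 153], [18, 124, 148], [13, 151, 132], [14, 157, 128], [11, 135, 81], [18, 125, 102], [18, 121, 103], [18, 122, 100]]
chestpad [634.1  25.7] [ 81.7 113.9] ang -21.0 px [47 34] [153 171]
```

Run:
```python
from h import *
goal(637.2,-209.3,59,16.8)
```

```text
before turn [2.01 0.55 4.17] after turn [1.99 0.62 4.17] roll -0.34
```

Emit:
send_rows:
  moves: "0 0 0 -0.34;0.5 0.2 0.2 0;0.7 0.2 0.4 0;0.79 0.22 0.6 0;0 0 0.6 0"

```text
time_s: 18.82
tool_pos: [642.4, -208.3, 130.9]
eef_rot: [3.107, 0.463, 0.008]
wrist_force: [0.3, 0.6, -0.0]
finger_gap: 85.1
grasp_force: 0.0
```

Emit:
send_rows:
  moves: "0 0 0.6 0;0 0 0.6 0;0 0 0.4 0;0 0 0 0;0 0 0 0"

```text
time_s: 19.23
tool_pos: [637.4, -209.6, 82.8]
eef_rot: [-3.107, -0.461, 0.002]
wrist_force: [0.3, -0.2, 1.3]
finger_gap: 85.4
grasp_force: 0.0
```

Run:
```python
from h import *
goal(637.2,-209.3,59,16.8)
```

```text
before turn [-0.   -0.01  0.79] after turn [-0.   -0.01  0.79] roll 0.01
```

Emit:
send_rows:
  moves: "0 0 0.4 0;0 0 0.39 0;0 0 0 0;0 0 0 0"

```text
time_s: 19.57
tool_pos: [637.1, -209.7, 58.8]
eef_rot: [-3.107, -0.461, 0.003]
wrist_force: [0.1, -0.4, 0.3]
finger_gap: 85.0
grasp_force: 0.0
```

Emit:
send_rows:
  moves: "0 0 0 0;0 0 0 0;0 0 0 0;0 0 0 0;0 0 0 0"
  gripper: -1
  newtons: 25

```text
time_s: 19.98
tool_pos: [638.3, -209.9, 60.4]
eef_rot: [3.107, 0.461, 0.002]
wrist_force: [-0.4, 1.1, 0.2]
finger_gap: 37.2
grasp_force: 25.8
```

Emit:
send_rows:
  moves: "0 0 0 0;0 0 0 0;0 0 0 0;0 0 -0.1 0;0 0 -0.2 0"

```text
time_s: 20.4
tool_pos: [636.6, -209.6, 67.7]
eef_rot: [-3.107, -0.461, 0.004]
wrist_force: [-0.2, 0.2, -0.5]
finger_gap: 37.4
grasp_force: 25.8
```

Emit:
send_rows:
  moves: "0 0 -0.4 0;0 0 -0.6 0;0 0 -0.6 0;0 0 -0.4 0;0 0 0 0"

```text
time_s: 20.82
tool_pos: [640.1, -210.3, 132.8]
eef_rot: [3.105, 0.461, 0.01]
wrist_force: [0.9, -0.1, 0.0]
finger_gap: 37.3
grasp_force: 25.8
```

Run:
```python
from h import *
goal(545,-110,7.5,16.8);print(env.observe()['finger_gap'])
```

```text
before turn [-2.06 -4.12  4.18] after turn [-2.07 -4.12  4.18] roll 0.02
37.340740011925675
```

Emit:
send_rows:
  moves: "-0.2 -0.4 0 0;-0.4 -0.8 0 0;-0.45 -0.9 0 0;-0.45 -0.9 0 0;-0.4 -0.8 0 0"

```text
time_s: 21.23
tool_pos: [548.1, -115.9, 127.9]
eef_rot: [-3.107, -0.462, 0.003]
wrist_force: [0.6, 0.4, -0.3]
finger_gap: 37.3
grasp_force: 25.8
```

Emit:
send_rows:
  moves: "-0.16 -0.32 0 0;0 0 0.5 0;0 0 0.7 0;0 0 0.7 0;0 0 0.7 0"

```text
time_s: 21.65
tool_pos: [543.0, -110.1, 49.8]
eef_rot: [3.107, 0.461, 0.001]
wrist_force: [-0.1, 0.4, -0.8]
finger_gap: 37.4
grasp_force: 25.8
```

Emit:
send_rows:
  moves: "0 0 0.6 0;0 0 0.3 0;0 0 0.2 0;0 0 0 0;0 0 0 0"

```text
time_s: 22.07
tool_pos: [543.3, -109.7, 18.1]
eef_rot: [3.107, 0.461, 0.001]
wrist_force: [0.1, -0.2, -0.6]
finger_gap: 37.3
grasp_force: 25.8
```

Emit:
send_rows:
  moves: "0 0 0.2 0;0 0 0.1 0;0 0 0.03 0;0 0 0 0;0 0 0 0"

```text
time_s: 22.48
tool_pos: [543.1, -109.6, 8.3]
eef_rot: [3.107, 0.461, 0.001]
wrist_force: [-0.3, 0.1, 2.9]
finger_gap: 37.3
grasp_force: 26.1
```

Emit:
send_rows:
  moves: "0 0 0 0;0 0 0 0;0 0 0 0;0 0 0 0"
  gripper: 0.4

```text
time_s: 22.82
tool_pos: [542.7, -109.5, 7.7]
eef_rot: [3.107, 0.461, -0.0]
wrist_force: [0.4, -0.3, -0.0]
finger_gap: 59.7
grasp_force: 0.0
```

Emit:
send_rows:
  moves: "0 0 -0.3 0;0 0 -0.6 0;0 0 -0.8 0;0 0 -0.8 0;0 0 -0.8 0"

```text
time_s: 23.23
tool_pos: [542.6, -109.4, 108.3]
eef_rot: [3.107, 0.462, 0.0]
wrist_force: [0.6, 0.6, -0.5]
finger_gap: 59.5
grasp_force: 0.0
```

Emit:
send_rows:
  moves: "0 0 -0.8 0;0 0 -0.6 0;-0.2 0.6 -0.2 0;0 0.8 0 0;0 0.9 0 0"
  gripper: 1

```text
time_s: 23.65
tool_pos: [557.6, -176.9, 156.7]
eef_rot: [3.106, 0.465, 0.003]
wrist_force: [0.2, -0.1, 0.2]
finger_gap: 85.7
grasp_force: 0.0
```

Emit:
send_rows:
  moves: "0.1 0.6 0 0;0.1 0.3 0 0;0 0 0 0.2;0 0 0 0;0 0 0 0"

```text
time_s: 24.07
tool_pos: [570.4, -199.3, 154.7]
eef_rot: [-3.11, -0.434, 0.001]
wrist_force: [0.3, -0.2, -0.2]
finger_gap: 85.5
grasp_force: 0.0
```

Run:
```python
from h import *
c=wcam();np.save('w7.npy',c,allow_pickle=True);save('w7',c['img']);print(c['p'],yaw())
u,v=wproj(c,(639,-209,52)).astype(int);print(u,v);roi=(u-60,max(v-85,0),u+60,v+85)
b=hm(c,(100,80,30),(130,255,255),roi);wrect(c,cv2.morphologyEx(b,cv2.MORPH_CLOSE,np.ones((5,5))),52,'blue')
u,v=wproj(c,(544,-110,22)).astype(int);g=hm(c,(45,80,30),(85,255,255),(max(u-70,0),max(v-85,0),u+70,v+85))
if g.any():wrect(c,g,22,'green')
goal(638.9,-209.3,35.5,14.2)
```

```text
[ 570.42860049 -199.26852878  154.7429238 ] 15.893053687744143
356 149
blue [ 638.9 -209.1] [82.9 51.5] ang 14.2 px [316  87] [397 212]
green [ 543.6 -111.6] [65.2 37.4] ang 16.8 px [173 193] [223 272]
before turn [2.1  0.95 3.98] after turn [2.13 0.88 3.98] roll 0.3
```

View pics/w7.png

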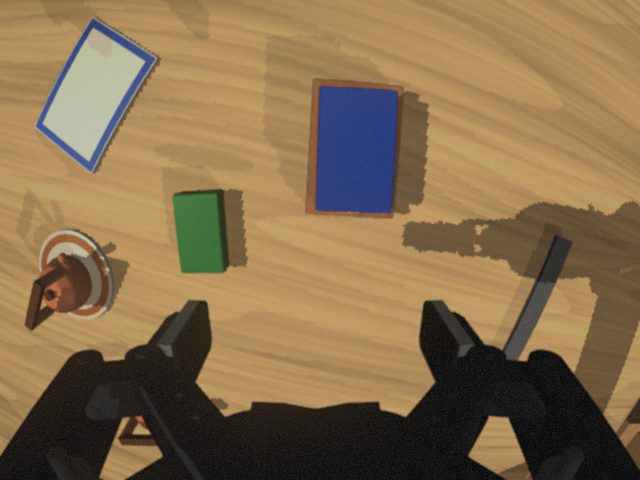

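The blue chest is uncovered on the wood one at (357,150), and the green one rests on the table at (200,231).

Emit:
send_rows:
  moves: "0 0 0 0.3;0.5 0.2 0.2 0;0.7 0.3 0.4 0;0.6 0.25 0.6 0;0.33 0.13 0.6 0"

```text
time_s: 24.53
tool_pos: [641.6, -209.9, 101.1]
eef_rot: [3.117, 0.387, 0.005]
wrist_force: [0.1, -0.8, 0.2]
finger_gap: 85.5
grasp_force: 0.0
```

Emit:
send_rows:
  moves: "0 0 0.6 0;0 0 0.5 0;0 0 0.3 0;0 0 0 0;0 0 0 0"

```text
time_s: 24.95
tool_pos: [638.9, -210.7, 58.9]
eef_rot: [-3.118, -0.385, 0.001]
wrist_force: [0.9, -0.4, 0.9]
finger_gap: 85.5
grasp_force: 0.0
```

Run:
```python
from h import *
goal(638.9,-209.2,36,14.2)
```

```text
before turn [ 0.01 -0.05  0.76] after turn [ 0.01 -0.05  0.76] roll -0.02
```

Emit:
send_rows:
  moves: "0 -0.05 0.4 0;0 0 0.35 0;0 0 0 0;0 0 0 0"

```text
time_s: 25.28
tool_pos: [637.9, -209.8, 35.5]
eef_rot: [-3.118, -0.384, 0.002]
wrist_force: [0.3, 0.6, 0.7]
finger_gap: 85.4
grasp_force: 0.0
```

Emit:
send_rows:
  moves: "0 0 0 0;0 0 0 0;0 0 0 0;0 0 0 0;0 0 0 0"
  gripper: -1
  newtons: 30

```text
time_s: 25.7
tool_pos: [639.3, -210.2, 37.0]
eef_rot: [3.117, 0.384, 0.002]
wrist_force: [0.4, -0.2, 2.9]
finger_gap: 51.3
grasp_force: 33.2
```

Emit:
send_rows:
  moves: "0 0 0 0;0 0 0 0;0 0 0 0;0 0 -0.1 0;0 0 -0.2 0"

```text
time_s: 26.12
tool_pos: [637.2, -209.8, 44.0]
eef_rot: [-3.117, -0.384, 0.005]
wrist_force: [-0.4, -0.0, 0.1]
finger_gap: 51.2
grasp_force: 32.9
```

Emit:
send_rows:
  moves: "0 0 -0.4 0;0 0 -0.6 0;0 0 -0.8 0;0 0 -0.6 0;0 0 -0.3 0"

```text
time_s: 26.53
tool_pos: [640.2, -210.4, 130.0]
eef_rot: [3.116, 0.383, 0.007]
wrist_force: [-0.1, -0.7, -0.6]
finger_gap: 51.1
grasp_force: 32.9
```

Run:
```python
from h import *
goal(634.1,25.5,130,14.2);goal(634.1,25.5,130,-21);print(env.observe()['finger_gap'])
```

```text
before turn [ 1.71 -7.68 -0.  ] after turn [ 1.73 -7.67 -0.  ] roll -0.03
before turn [ 1.71 -7.68 -0.  ] after turn [-3.01 -7.27 -0.  ] roll 6.11
51.06560254928486
```

Emit:
send_rows:
  moves: "0.1 -0.5 0 0;0.2 -0.8 0 0;0.2 -0.9 0 0;0.2 -0.9 0 0;0.2 -0.9 0 0"

```text
time_s: 26.95
tool_pos: [634.2, -84.3, 124.8]
eef_rot: [-3.117, -0.385, 0.004]
wrist_force: [-0.5, -0.0, -1.5]
finger_gap: 51.3
grasp_force: 32.9
```

Emit:
send_rows:
  moves: "0.2 -0.9 0 0;0.2 -0.9 0 0;0.2 -0.9 0 0;0.2 -0.7 0 0;0 -0.3 0 0"

```text
time_s: 27.37
tool_pos: [630.6, 33.2, 125.1]
eef_rot: [-3.113, -0.394, 0.003]
wrist_force: [0.4, 1.3, -1.4]
finger_gap: 51.1
grasp_force: 32.9
```

Emit:
send_rows:
  moves: "0 0 0 0.8;0 0 0 0.9;0 0 0 0.9;0 0 0 0.9;0 0 0 0.9"

```text
time_s: 27.78
tool_pos: [630.9, 25.8, 125.2]
eef_rot: [3.125, -0.314, -0.004]
wrist_force: [0.6, -0.7, 0.2]
finger_gap: 51.3
grasp_force: 32.9
```

Emit:
send_rows:
  moves: "0 0 0 0.9;0 0 0 0.8;0 0 0 0;0 0 0 0;0 0 0 0"

```text
time_s: 28.2
tool_pos: [631.6, 26.2, 125.8]
eef_rot: [3.089, -0.568, -0.001]
wrist_force: [-0.1, -0.3, -0.2]
finger_gap: 51.5
grasp_force: 32.9
```

Run:
```python
from h import *
goal(634.1,25.5,43,-21);c=wcam();t=np.array([c['R'].T@(wz(c,0,0,0)*0)])
# chest in hand: top z = tcp-8.7+24
z=c['p'][2]-8.7+24
b=hm(c,(100,80,20),(130,255,255),(200,100,430,420))
wr=wrect(c,cv2.morphologyEx(b,cv2.MORPH_OPEN,np.ones((5,5))),z,'held');d=np.array([*wr[0],z])-c['p'];print('tool offset',c['R'].T@d,c['p'])
save('w8',c['img'])
```

```text
before turn [ 0.09 -0.01  2.76] after turn [ 0.09 -0.01  2.76] roll 0.03
held [632.3  25.8] [51.7 83.3] ang -20.8 px [245 222] [385 406]
tool offset [  0.75969443   0.15397295 -15.30054003] [631.62906452  26.21327957 125.78092787]
```

View pics/w8.png

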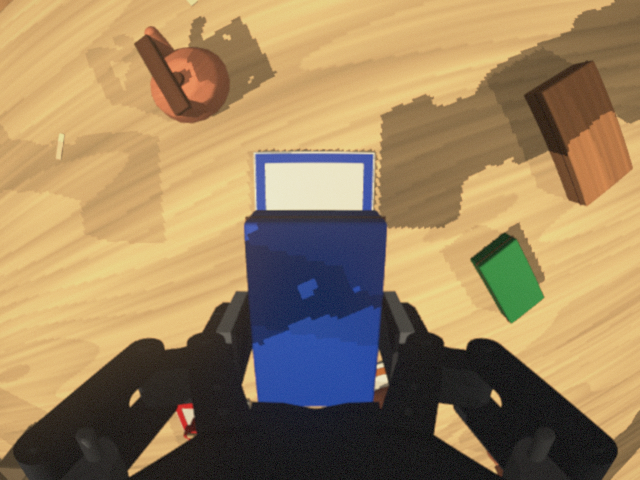

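The blue chest is held square and centred. The pad edge is visible ahead at (255–376,152), parallel to it.

Emit:
send_rows:
  moves: "0.06 0 0.3 0.03;0 0 0.6 0;0 0 0.7 0;0 0 0.7 0;0 0 0.5 0"

```text
time_s: 28.67
tool_pos: [632.6, 25.5, 39.7]
eef_rot: [3.088, -0.574, -0.004]
wrist_force: [0.4, -0.4, -0.8]
finger_gap: 51.1
grasp_force: 32.9
```

Emit:
send_rows:
  moves: "0 0 0.4 0;0 0 0.3 0;0 0 0 0;0 0 0 0"

```text
time_s: 29.0
tool_pos: [633.9, 25.8, 21.1]
eef_rot: [3.088, -0.575, -0.0]
wrist_force: [-0.1, 0.3, -0.5]
finger_gap: 51.2
grasp_force: 32.9
```

Run:
```python
from h import *
goal(633.4,25.8,12.5,-21)
```

```text
before turn [-0.02  0.01  0.29] after turn [-0.02  0.01  0.29] roll -0.02
```

Release, go up and back to above the green chest and stack.

Emit:
send_rows:
  moves: "0 0 0.2 0;0 0 0.08 0;0 0 0.03 0;0 0 0 0;0 0 0 0"

```text
time_s: 29.42
tool_pos: [634.6, 25.8, 13.0]
eef_rot: [-3.088, 0.575, -0.002]
wrist_force: [-1.8, -0.7, 4.1]
finger_gap: 51.0
grasp_force: 33.5
```

Emit:
send_rows:
  moves: "0 0 0 0;0 0 0 0;0 0 0 0;0 0 0 0"
  gripper: 0.7

```text
time_s: 29.75
tool_pos: [633.7, 25.7, 11.7]
eef_rot: [3.088, -0.575, -0.0]
wrist_force: [0.9, -0.1, 0.9]
finger_gap: 72.7
grasp_force: 0.0
```

Emit:
send_rows:
  moves: "0 0 -0.3 0;0 0 -0.6 0;0 0 -0.8 0;0 0 -0.8 0;0 0 -0.8 0"

```text
time_s: 30.17
tool_pos: [633.7, 25.8, 112.5]
eef_rot: [3.088, -0.575, 0.0]
wrist_force: [-0.2, 0.7, 0.8]
finger_gap: 72.7
grasp_force: 0.0
```

Emit:
send_rows:
  moves: "-0.5 0 -0.8 0;-0.8 0 -0.6 0;-0.5 0 0 0;0 0 0 0;0 0 0 0"
  gripper: 1

```text
time_s: 30.58
tool_pos: [583.4, 45.4, 153.8]
eef_rot: [3.089, -0.574, 0.002]
wrist_force: [0.1, 0.4, -0.6]
finger_gap: 85.3
grasp_force: 0.0
```

Run:
```python
from h import *
c=wcam();np.save('w9.npy',c,allow_pickle=True);save('w9',c['img']);print(c['p'],yaw())
u,v=wproj(c,(634,25.5,16)).astype(int);print(u,v);roi=(u-80,max(v-100,0),u+80,v+100)
b=hm(c,(100,80,20),(130,255,255),roi);wrect(c,b,4,'outline+')
goal(500,-125,165,-21);goal(500,-125,165,16.8)
```

```text
[583.369392    45.44250978 153.79127397] -21.092761577461346
315 160
outline+ [634.2  25.6] [ 83.1 114.9] ang -20.9 px [262  87] [368 230]
before turn [-0.57  6.29 -0.39] after turn [-0.58  6.29 -0.39] roll -0.02
before turn [-0.57  6.29 -0.39] after turn [-4.31  4.61 -0.39] roll -6.61
```

View pics/w9.png

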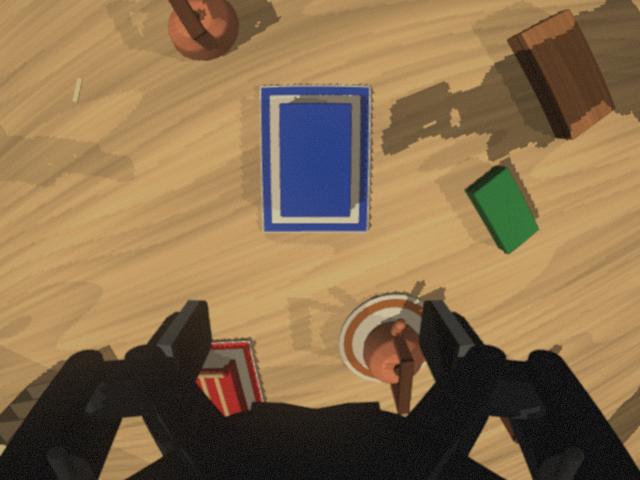

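The blue chest (280–354, 102–217) sits in the middle of its outline (262–368, 87–230). Now back to the green chest.

Emit:
send_rows:
  moves: "0.1 0.5 0 0;0.1 0.9 0 0;0.1 0.9 0 0;0.1 0.9 0 0;0.1 0.9 0 0"

```text
time_s: 31.05
tool_pos: [553.3, -77.0, 152.3]
eef_rot: [3.088, -0.576, -0.001]
wrist_force: [-0.0, -0.1, 0.5]
finger_gap: 85.5
grasp_force: 0.0
```

Emit:
send_rows:
  moves: "0.1 0.9 0 0;0.1 0.9 0 0;0 0.6 0 0;0 0.3 0 0;0 0 0 -0.8"

```text
time_s: 31.47
tool_pos: [528.8, -156.2, 152.3]
eef_rot: [3.107, -0.457, -0.002]
wrist_force: [0.6, 0.5, 0.4]
finger_gap: 85.1
grasp_force: 0.0
```

Emit:
send_rows:
  moves: "0 0 0 -0.9;0 0 0 -0.9;0 0 0 -0.9;0 0 0 -0.9;0 0 0 -0.9"

```text
time_s: 31.88
tool_pos: [530.2, -152.2, 152.5]
eef_rot: [-3.13, -0.262, 0.0]
wrist_force: [0.8, -0.1, 0.4]
finger_gap: 86.0
grasp_force: 0.0
```

Emit:
send_rows:
  moves: "0 0 0 -0.9;0 0 0 -0.4;0 0 0 0;0 0 0 0;0 0 0 0"

```text
time_s: 32.3
tool_pos: [529.9, -152.5, 152.7]
eef_rot: [-3.108, -0.456, 0.0]
wrist_force: [-0.1, -0.5, 0.9]
finger_gap: 85.6
grasp_force: 0.0
```

Run:
```python
from h import *
c=np.load('w9.npy',allow_pickle=True).item();b=hm(c,(100,80,20),(130,255,255),(274,99,360,220));b=cv2.morphologyEx(b,cv2.MORPH_OPEN,np.ones((3,3)));wrect(c,b,28,'blue placed')
c=wcam();np.save('w10.npy',c,allow_pickle=True);save('w10',c['img']);print(c['p'],yaw())
u,v=wproj(c,(543.6,-111,22)).astype(int);print(u,v);wrect(c,hm(c,(45,80,30),(85,255,255),(max(u-70,0),max(v-85,0),u+70,v+85)),22,'green')
print('wood at',wproj(c,(639,-210,28)))
```

```text
blue placed [635.2  25. ] [50.7 82. ] ang -21.0 px [280 103] [350 215]
[ 529.88521428 -152.48302362  152.70412169] 16.69226015109388
265 199
green [ 543.4 -111.2] [64.4 37.3] ang 16.7 px [241 157] [291 241]
wood at [431.79134884 117.97335014]
```

View pics/w10.png

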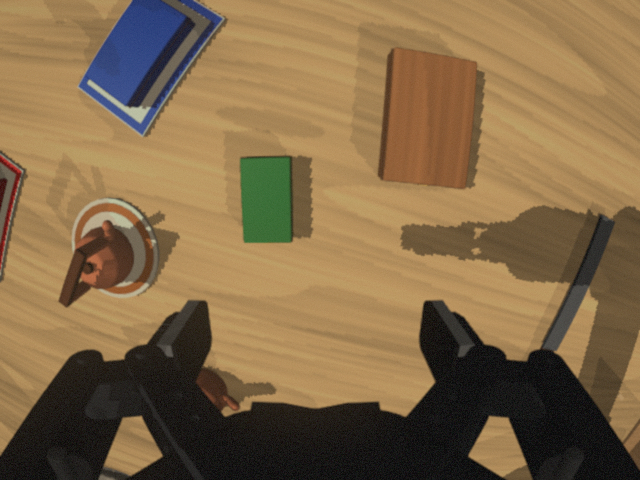

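The green chest is at (266,199). The wood chest is at (430,118) with its left side face showing, so I'll shift over it for a clean measurement.

Emit:
send_rows:
  moves: "0.3 0.7 0 0;0.4 0.8 0 0;0.3 0.8 0 0;0 0 0 0;0 0 0 0"

```text
time_s: 32.77
tool_pos: [578.5, -211.3, 152.6]
eef_rot: [3.109, 0.453, -0.001]
wrist_force: [-0.3, 0.6, 0.5]
finger_gap: 85.3
grasp_force: 0.0
```

Run:
```python
from h import *
c=wcam();np.save('w11.npy',c,allow_pickle=True);print(c['p'],yaw())
u,v=wproj(c,(639,-210,28)).astype(int);x0,y0,x1,y1=u-62,v-85,u+62,v+85
# grow from colour: a* channel separates reddish wood from table
lab=cv2.cvtColor(c['img'],cv2.COLOR_RGB2LAB).astype(int);h=cv2.cvtColor(c['img'],cv2.COLOR_RGB2HSV)
print([(lab[v,k,1],h[v,k,0],h[v,k,2]) for k in range(u-56,u+57,8)])
m=np.zeros(h.shape[:2],np.uint8);m[y0:y1,x0:x1]=(h[y0:y1,x0:x1,0]<=15)*255
m=cv2.morphologyEx(cv2.morphologyEx(m,cv2.MORPH_CLOSE,np.ones((5,5))),cv2.MORPH_OPEN,np.ones((7,7)));wrect(c,m,28,'wood')
o=c['img'].copy();cs,_=cv2.findContours(m,0,1);cv2.drawContours(o,cs,-1,(0,255,255),1);save('w11',cv2.resize(o[y0-10:y1+10,x0-20:x1+20],None,fx=3,fy=3))
goal(543.4,-111.2,7.5,16.8)
```

```text
[ 578.47614992 -211.26939095  152.60530919] 16.677666807457253
[(np.int64(134), np.uint8(18), np.uint8(156)), (np.int64(135), np.uint8(16), np.uint8(156)), (np.int64(146), np.uint8(13), np.uint8(152)), (np.int64(145), np.uint8(13), np.uint8(148)), (np.int64(142), np.uint8(14), np.uint8(143)), (np.int64(145), np.uint8(13), np.uint8(151)), (np.int64(146), np.uint8(13), np.uint8(155)), (np.int64(143), np.uint8(13), np.uint8(136)), (np.int64(143), np.uint8(14), np.uint8(141)), (np.int64(143), np.uint8(13), np.uint8(137)), (np.int64(144), np.uint8(13), np.uint8(139)), (np.int64(141), np.uint8(14), np.uint8(139)), (np.int64(143), np.uint8(13), np.uint8(143)), (np.int64(133), np.uint8(17), np.uint8(104)), (np.int64(132), np.uint8(18), np.uint8(106))]
wood [ 639.2 -210.8] [99.8 66.9] ang 12.5 px [287  84] [386 224]
before turn [-0.16 -3.48  4.83] after turn [-0.15 -3.48  4.83] roll -0.02
```

View pics/w11.png

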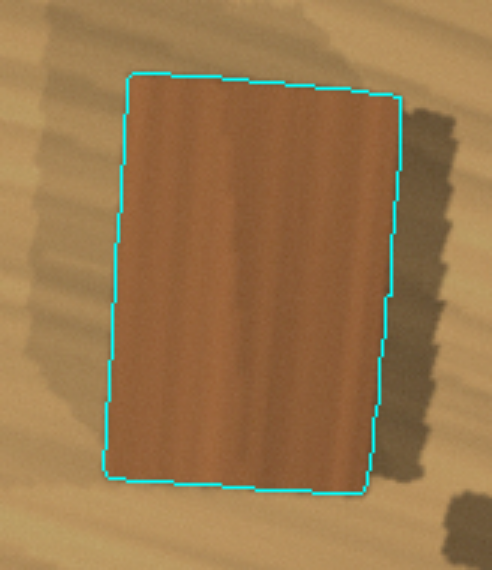

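The contour fits the wood top exactly: (639.2,-210.8), 12.5°, 99.8×66.9 mm. Now pick up the green chest.

Emit:
send_rows:
  moves: "0 -0.5 0 0;0 -0.9 0 0;0 -0.9 0.1 0;-0.05 -0.8 0.3 0;-0.1 -0.38 0.5 0"

```text
time_s: 33.23
tool_pos: [543.5, -104.9, 127.3]
eef_rot: [-3.105, -0.467, -0.004]
wrist_force: [-0.0, -0.0, -1.0]
finger_gap: 85.3
grasp_force: 0.0
```

Emit:
send_rows:
  moves: "0 0 0.7 0;0 0 0.7 0;0 0 0.7 0;0 0 0.6 0;0 0 0.3 0"

```text
time_s: 33.65
tool_pos: [541.2, -108.8, 34.2]
eef_rot: [-3.106, -0.46, 0.006]
wrist_force: [-0.4, 0.7, -0.1]
finger_gap: 85.7
grasp_force: 0.0
```

Emit:
send_rows:
  moves: "0 0 0 0;0 0 0 0"

```text
time_s: 33.82
tool_pos: [543.5, -110.2, 36.3]
eef_rot: [-3.108, -0.459, 0.0]
wrist_force: [1.3, -0.1, 0.2]
finger_gap: 85.5
grasp_force: 0.0
```

Run:
```python
from h import *
goal(543.4,-111.2,7.5,16.8)
```

```text
before turn [-0.01  0.03  0.96] after turn [-0.01  0.03  0.96] roll -0.0
```

Emit:
send_rows:
  moves: "0 0.03 0.5 0;0 0 0.35 0;0 0 0.1 0;0 0 0 0;0 0 0 0"

```text
time_s: 34.23
tool_pos: [544.4, -112.2, 7.9]
eef_rot: [3.108, 0.457, 0.001]
wrist_force: [0.9, -0.7, -0.4]
finger_gap: 85.2
grasp_force: 0.0
```

Emit:
send_rows:
  moves: "0 0 0 0;0 0 0 0;0 0 0 0;0 0 0 0;0 0 0 0"
  gripper: -1
  newtons: 25

```text
time_s: 34.65
tool_pos: [544.6, -112.3, 8.0]
eef_rot: [3.108, 0.457, 0.001]
wrist_force: [-1.5, 1.3, 2.2]
finger_gap: 37.3
grasp_force: 26.2
```

Emit:
send_rows:
  moves: "0 0 0 0;0 0 0 0;0 0 0 0;0 0 -0.2 0;0 0 -0.5 0"

```text
time_s: 35.07
tool_pos: [541.9, -112.0, 26.9]
eef_rot: [-3.107, -0.457, 0.008]
wrist_force: [-0.2, 1.7, -0.4]
finger_gap: 37.2
grasp_force: 25.9
```

Emit:
send_rows:
  moves: "0 0 -0.8 0;0 0 -0.8 0;0 0 -0.8 0;0 0 -0.5 0;0 0 0 0"

```text
time_s: 35.48
tool_pos: [546.4, -112.6, 119.0]
eef_rot: [3.106, 0.456, 0.01]
wrist_force: [1.2, 0.1, -1.0]
finger_gap: 37.7
grasp_force: 25.9
```

Run:
```python
from h import *
goal(639.2,-210.8,50,16.8);goal(639.2,-210.8,50,12.5);print(env.observe()['finger_gap'])
```

```text
before turn [2.02 4.02 2.3 ] after turn [2.01 4.03 2.3 ] roll -0.01
before turn [2.02 4.02 2.3 ] after turn [2.31 3.86 2.3 ] roll 0.74
37.68265211590321
```

Emit:
send_rows:
  moves: "0.2 0.4 0 0;0.4 0.8 0 0;0.45 0.9 0 0;0.45 0.9 0 0;0.4 0.7 0 0"

```text
time_s: 35.9
tool_pos: [630.6, -204.4, 113.9]
eef_rot: [3.108, 0.455, -0.003]
wrist_force: [1.1, 0.3, -0.4]
finger_gap: 37.0
grasp_force: 25.9
```

Emit:
send_rows:
  moves: "0.12 0.32 0 0;0 0 0 0.4;0 0 0 0.34;0 0 0 0;0 0 0 0"

```text
time_s: 36.32
tool_pos: [635.9, -209.5, 114.4]
eef_rot: [-3.122, -0.344, 0.003]
wrist_force: [-0.6, -0.5, -0.7]
finger_gap: 37.5
grasp_force: 25.9
```

Run:
```python
from h import *
c=wcam();z=c['p'][2]-8+22
wr=wrect(c,cv2.morphologyEx(hm(c,(45,80,20),(85,255,255),(220,150,420,420)),cv2.MORPH_OPEN,np.ones((3,3))),z,'held')
print('off',c['R'].T@(np.array([*wr[0],z])-c['p']),c['p'],yaw())
goal(640,-210.6,36,12.5)
```

```text
held [ 636.  -210.5] [65.9 37.5] ang 12.6 px [265 246] [365 390]
off [ -0.14581949   0.94717434 -14.0008702 ] [ 635.91203468 -209.52668392  114.42920058] 12.571747076330025
before turn [0.12 0.06 2.62] after turn [0.12 0.06 2.62] roll 0.01
```

Emit:
send_rows:
  moves: "0.11 0.05 0.3 0;0 0 0.6 0;0 0 0.6 0;0 0 0.5 0;0 0 0.2 0"

```text
time_s: 36.78
tool_pos: [638.5, -210.3, 46.3]
eef_rot: [-3.121, -0.343, 0.007]
wrist_force: [-0.5, 0.6, -0.2]
finger_gap: 37.4
grasp_force: 25.9
```

Emit:
send_rows:
  moves: "0 0 0 0;0 0 0 0;0 0 0 0"

```text
time_s: 37.03
tool_pos: [641.4, -211.2, 50.5]
eef_rot: [3.122, 0.342, 0.003]
wrist_force: [0.6, 0.3, -0.4]
finger_gap: 37.6
grasp_force: 25.9
```

Run:
```python
from h import *
goal(639.5,-210.2,36.5,12.5)
```

```text
before turn [-0.05 -0.05  0.47] after turn [-0.05 -0.05  0.47] roll -0.0
```

Emit:
send_rows:
  moves: "-0.05 -0.05 0.2 0;0 0 0.15 0;0 0 0.07 0;0 0 0 0;0 0 0 0"

```text
time_s: 37.45
tool_pos: [638.5, -209.9, 36.7]
eef_rot: [3.123, 0.342, -0.0]
wrist_force: [0.2, -0.7, -0.3]
finger_gap: 36.8
grasp_force: 25.9
```

Emit:
send_rows:
  moves: "0 0 0.03 0;0 0 0.03 0;0 0 0 0;0 0 0 0"

```text
time_s: 37.78
tool_pos: [638.9, -210.1, 36.0]
eef_rot: [3.123, 0.341, 0.001]
wrist_force: [-2.5, 0.4, 5.2]
finger_gap: 37.3
grasp_force: 26.5
```

Emit:
send_rows:
  moves: "0 0 0 0;0 0 0 0;0 0 0 0;0 0 0 0"
  gripper: 0.4

```text
time_s: 38.12
tool_pos: [638.5, -209.9, 34.7]
eef_rot: [-3.123, -0.342, 0.001]
wrist_force: [0.5, 0.3, -0.1]
finger_gap: 59.5
grasp_force: 0.0
```

Emit:
send_rows:
  moves: "0 0 -0.3 0;0 0 -0.6 0;0 0 -0.8 0;0 0 -0.8 0;-0.5 0 -0.8 0"

```text
time_s: 38.53
tool_pos: [626.5, -211.4, 135.8]
eef_rot: [-3.122, -0.346, -0.006]
wrist_force: [0.7, 0.2, 1.0]
finger_gap: 59.7
grasp_force: 0.0
```

Emit:
send_rows:
  moves: "-0.8 0 -0.8 0;-0.7 0 -0.6 0;0 0 0 0;0 0 0 0;0 0 0 0"
  gripper: 1

```text
time_s: 38.95
tool_pos: [580.4, -222.5, 176.1]
eef_rot: [-3.123, -0.342, -0.001]
wrist_force: [0.0, -0.4, -0.8]
finger_gap: 84.9
grasp_force: 0.0
```

Run:
```python
from h import *
c=wcam();save('w12',c['img']);print(c['p'])
u,v=wproj(c,(639,-210,40)).astype(int);x0,y0,x1,y1=u-65,max(v-88,0),u+65,v+88
g=hm(c,(45,80,30),(85,255,255),(x0,y0,x1,y1));wrect(c,g,50,'green')
h=cv2.cvtColor(c['img'],cv2.COLOR_RGB2HSV);m=np.zeros(h.shape[:2],np.uint8);m[y0:y1,x0:x1]=(h[y0:y1,x0:x1,0]<=15)*255
m=cv2.morphologyEx(cv2.morphologyEx(m|g,cv2.MORPH_CLOSE,np.ones((5,5))),cv2.MORPH_OPEN,np.ones((7,7)));wrect(c,m,28,'wood')
t=env.camera('top');a=np.load('top0.npy',allow_pickle=True).item()
d=(np.abs(t['img'].astype(int)-a['img']).max(2)>45).astype(np.uint8);n,_,st,ce=cv2.connectedComponentsWithStats(d)
print([s.tolist() for s in st[1:] if s[4]>25]);print(env.observe()['time_s'])
# ring / kettle in the top view
k=cv2.inRange(cv2.cvtColor(t['img'],cv2.COLOR_RGB2HSV),(0,100,20),(13,255,255))
```

```text
[ 580.39513045 -222.4599461   176.12277297]
green [ 638.  -211.3] [63.7 36.6] ang 12.9 px [290 111] [341 198]
wood [ 639.1 -210.7] [99.3 65.9] ang 12.5 px [273  89] [357 214]
[[342, 164, 249, 252, 24526], [223, 172, 35, 29, 669], [285, 177, 37, 39, 803], [218, 245, 36, 49, 1129], [292, 252, 29, 27, 567], [319, 254, 8, 10, 39], [626, 331, 14, 42, 406], [527, 356, 80, 73, 2450], [505, 390, 15, 33, 284], [429, 392, 70, 49, 1498], [626, 393, 14, 46, 521], [365, 414, 23, 27, 253], [348, 434, 18, 46, 359], [366, 442, 71, 38, 1084], [308, 446, 11, 7, 30], [628, 449, 12, 14, 96], [290, 451, 14, 14, 81], [273, 453, 15, 18, 112], [585, 461, 53, 19, 589], [278, 471, 9, 9, 51], [328, 472, 12, 8, 50]]
39.05
```

```bash
python3 -c "
from h import *
print(env.sign_off())"
```

```text
the job is handed in; nothing more can be done
None
```

The job is handed in at about 39 s of robot time: the kettle is upright in its ring, the sled and the blue chest are within about 1 mm of centre in their outlines, and the green chest is back on the wooden one, about 1 mm off centre and 0.4° off square. I never went near the bookcase or the file; the hand-in call returned no verdict.

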